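# Keep a painted cutout turning under the drying lamp and stop it at the mark

### The job

Dry the wet cloud evenly under the lamp: push the turntable round by its bare arms, counter-clockwise seen from above, and keep it turning at 10 to 15 turns a minute for eight seconds on end, with fresh gentle pushes whenever it slows. Then stop it with the knobbed index arm over the pointer and leave it at rest there, hand off, with the cloud still lying centred on its points. Never touch the wet cloud or the hot lamp, do not slam into the arms, and leave the other things on the bench alone.

Things in the scene. Friction and masses are not known exactly. Their poses are not given: they have to be found in the camera images.
- turntable: Fixed cast base of a bench finishing turntable, foot 220 mm across, 122 mm high. Origin: on the vertical turning axis at table level; z up. Its own -x axis is the direction of the flat aluminium pointer blade (16 mm wide, top at 101 mm, ends 223 mm from the axis), which stays still below the arms. Place and yaw vary.
- rotor (a joint): Turning angle of the four-armed rotor on its base, rad, endless (keeps counting past a full turn), 0 when the index arm is over the pointer, grows counter-clockwise seen from above. No motor: pushed by hand on an arm, it runs freely and coasts. Nominal bearing drag 0.0025 N m constant + 0.0015 N m per rad/s: from 1.3 rad/s it loses about 0.13 rad/s each second.
- hub (a point): On the turning axis at the arms' mid-height, 140 mm above the table. The rotor: hub of radius 50 mm and four bare steel arms at right angles, 20 x 20 mm (130 to 150 mm above the table), ending 206 mm from the axis in black rubber caps; push them 140 to 195 mm from the axis. Rotor 3.4 kg, with the cutout about 0.034 kg m2 nominal; masses and drag vary by about a quarter.
- index_end (a point): Centre of the outer end of the index arm, 205 mm from the axis, 140 mm above the table. The index arm is the one with a round black knob (22 mm across, 18 mm tall) on top, 189 mm from the axis; the other three arms have none and lie 90, 180 and 270 degrees round from it.
- pointer (a point): Point on the top of the pointer blade, 205 mm from the axis (18 mm short of its tip), 101 mm above the table: the index end stands straight above it at the mark.
- cutout: Freshly painted plywood cloud, white with grey streaks, up to about 230 mm across (reaches at most 118 mm from its middle), 12 mm thick, 0.32 kg nominal, lying loose on the four rubber points, centred on the axis; the paint is wet. Origin: middle of its underside (175 mm above the table); z up.
- lamp: Fixed yellow infrared drying lamp, on. Its head (250 mm wide along y) hangs over the far part of the arms' circle, 178 to 305 mm above the table: the arms pass below it, a gripper cannot. Origin: on the table below the head's front, 135 mm from the axis, to which its -x points; the head reaches from x -15 to +110 mm, its foot stands at x 70 to 220 mm.
- can_large: Bystander: closed paint can, 106 mm across, 125 mm tall. Origin: centre of the bottom.
- can_small: Bystander: closed paint can, 74 mm across, 85 mm tall. Origin: centre of the bottom.
- brush_jar: Bystander: white jar 76 mm across, 100 mm tall, with brushes sticking out to 190 mm. Origin: centre of the bottom.
- tape: Bystander: roll of masking tape lying flat, 100 mm across, 24 mm tall, on the table below the arms. Origin: centre of the bottom.
- sander: Bystander: sanding block 115 x 65 mm, 42 mm tall, on the table below the arms. Origin: centre of the bottom.
- screwdriver: Bystander: screwdriver lying on the table, 200 mm long. Origin: its middle, at table level.
- fish: Bystander: small plain plywood fish lying flat, 145 mm long, 12 mm thick. Origin: underside, middle of its body.
There are look-alikes about, which are no part of the job. Leave any pink look-alike of the cutout alone.

How it is judged:
By the outcome, as a careful person would: the job done as asked, in the order asked, and still so for the second after the job is handed in, with the robot touching nothing.
It also fails if it takes over 72 s, if anything falls off the work surface, if the arm or the gripper's body presses on something with over 40 N, if the wrist force passes 120 N, or if a joint passes its speed limit or range.

### The arm

A 6-joint arm with a two-finger parallel gripper is mounted at the origin on the work surface. World frame = base frame: x ahead of the robot, y to its left, z up, the work surface at z = 0. Lengths are in m, angles in rad, forces in N, time in s.
With the tool pointing down it reaches from about 0.3 to 0.85 m from the base axis. Payload 5.4 kg.
Tool frame: the origin (TCP) lies at the centre of the arm's flange, where the gripper is bolted on; the fingertips stand 173 mm ahead of it and the grasp point (between the pads) lies 155 mm ahead of it (arm.tip_extent is the distance from the TCP to the fingertips, in m); z points along the fingers, y is the line along which they close (so a half turn about z gives the same grasp; the last joint's range is limited). The gripper opens to 85 mm and grips with 20 to 120 N. Pads are 22 mm wide; open, the fingers measure 114 mm over their backs; the gripper's body (76 mm by 85 mm) begins 54 mm behind the grasp point. The pads swing forward as they close: fully open they stand 13 mm farther back than shut.
Start: joints at [1.126, 0.158, 1.597, -0, 1.386, -0.21], TCP at [0.134, 0.559, 0.405] pointing down, gripper open.
Joint ranges: [-2.91, 2.91], [-0.94, 2.29], [0.18, 2.7], [-1.29, 4.43], [0.17, 2.64], [-3, 3]. Speed limits (rad/s): [2.57, 2.57, 3.14, 3.14, 3.14, 3.14].

### API

Orientations are given as a unit quaternion [x, y, z, w].
In Python, from workcell import arm gives the robot as it stands. The module is installed in compiled form; this text tells all that it offers.
- The arm moves only by the shell command python3 -m creep 'ROWS' [OPENING]. ROWS is JSON, a list of rows, each an object with "linear": the shift along the world's x, y, z each as a share of 0.3 m, from -1 to 1, a list of three; "yaw": the turn about the world's z as a share of 30 degrees, from -1 to 1. In form: [{"linear": [dx, dy, dz], "yaw": yaw}, ...]. A call has 1 to 8 rows; each row is the pose to reach, as a shift and turn from the pose commanded when the call began; what a row does not reach only later rows make up. A row lasts 1/10 s, in which the tool goes at most 50 mm and 8.59 degrees, less where a joint would pass 70% of its speed; a pose out of reach is approached as far as the arm can. A call with a number of a shift or a turn outside -1 to 1 is refused whole. A call with a gripper value outside its range is refused whole. OPENING is the closure, from 0 (fully open) to 1 (shut), set as the call begins (- or left out, the last holds). The fingers move at their own pace and stop on an object; the grip force is fixed at half the most. Time passes only in rows, so rows that repeat a pose let the fingers close. It gives the time, the measured TCP pose, the force, the opening and the grip force at its end, in the units of the state.
- arm.state(): the state, without advancing time (a new reading comes with each control period).
- arm.camera(name): name is "side" or "top"; returns a dict with "image" (480x640x3 uint8, red, green, blue), "vertical_fov" (degrees; the focal length in pixels is half the picture's height over the tangent of half this angle, whatever the lens; pixels are square), "cx", "cy" (the principal point, pixels), "world_to_cam" (4x4, takes a point from world to camera coordinates). Camera axes: x right, y up, looking along -z (the intrinsics and any distortion apply to the point x, -y, -z); pixel columns grow to the right and rows downward; lengths in m; the calibration is good to about 2 mm. A picture is of the moment at which its call begins. There is no depth.
- arm.finish_job(): hands the job in; it is judged then, once.
The state is a dict: "t": time; "joint_positions": joint angles; "joint_velocities": joint speeds; "joint_efforts": joint torques, N m; "tool_pos": TCP position; "ee_rot": TCP orientation; "force": force on the tool from outside, world axes, zero at the start; "ft_torque": the same for the moment, N m; "finger_gap": finger opening in m; "grip_force": force on a finger pad.
Only numpy, scipy, OpenCV 4.12 (cv2) and the standard library are available. Lean on these libraries where they do the work, as an engineer would, in place of code of your own. Each camera call takes 0.05 s, during which the arm holds its last target. There are 200 camera calls.

## Working session

There is one attempt and no reset: what is moved stays moved. The work goes in short steps, Python scripts to look and compute and a shell command to move; the robot and the scene stay as the last step left them, time stands still between calls to the robot, and variables do not carry over. Pictures are saved under pics/ and viewed, at most 10 in all, crops included, and the job is handed in when it is done.

```bash
mkdir -p pics; cat > h.py <<'E'
import numpy as np, cv2
from workcell import arm
def grab(n,f):
    c=arm.camera(n); cv2.imwrite(f'pics/{f}.png',c['image'][:,:,::-1]); np.save(f'pics/{f}.npy',c,allow_pickle=True); return c
def load(f): return np.load(f'pics/{f}.npy',allow_pickle=True).item()
def foc(c): return 240/np.tan(np.radians(c['vertical_fov']/2))
def proj(c,p):
    q=np.asarray(c['world_to_cam'])@np.append(p,1); f=foc(c); return c['cx']+f*q[0]/-q[2], c['cy']+f*q[1]/q[2]
def atz(c,u,v,z):
    M=np.linalg.inv(np.asarray(c['world_to_cam'])); f=foc(c)
    d=M[:3,:3]@np.array([(u-c['cx'])/f,-(v-c['cy'])/f,-1]); o=M[:3,3]; return o+d*(z-o[2])/d[2]
E
python3 - <<'E'
from h import *
for n in('side','top'):
    c=grab(n,n+'0'); print({k:c[k] for k in c if k!='image'})
print(arm.state())
E
```

```text
{'vertical_fov': 54.0754209167675, 'cx': 323.035060631727, 'cy': 236.78065717733887, 'world_to_cam': array([[ 0.81091575, -0.58513238,  0.00597861, -0.39935439],
       [ 0.45452041,  0.63627401,  0.62335109, -0.29801288],
       [-0.36854694, -0.50276781,  0.78191923, -1.30758841],
       [ 0.        ,  0.        ,  0.        ,  1.        ]])}
{'vertical_fov': 44.340609831042855, 'cx': 321.0203680437714, 'cy': 238.6929143981021, 'world_to_cam': array([[-0.06507948, -0.99786827, -0.00485591,  0.00181084],
       [ 0.97432757, -0.0645937 ,  0.21566976, -0.51806853],
       [-0.21552367,  0.00930443,  0.97645429, -1.63969405],
       [ 0.        ,  0.        ,  0.        ,  1.        ]])}
{'t': 0.1, 'joint_positions': array([ 1.12587366e+00,  1.58971264e-01,  1.59809757e+00, -1.44022214e-05,
        1.38622642e+00, -2.10102390e-01]), 'joint_velocities': array([ 0.00078043, -0.00120087, -0.00112787,  0.00042825,  0.00086559,
        0.00093292]), 'joint_efforts': array([-6.42780651e-04, -3.96992683e+01, -3.32335317e+01, -2.70289502e-04,
        4.21831850e-03,  3.27465773e-05]), 'tool_pos': array([0.13369599, 0.55897925, 0.40382778]), 'ee_rot': array([ 1.17139210e-01,  9.93115140e-01, -8.08327510e-04, -2.67152583e-04]), 'force': array([-0.50353224,  0.20505261, -0.85415653]), 'ft_torque': array([ 0.01560407, -0.00858648, -0.0653854 ]), 'grip_force': 0.0, 'finger_gap': 0.08546669257509182}
```

View pics/top0.png

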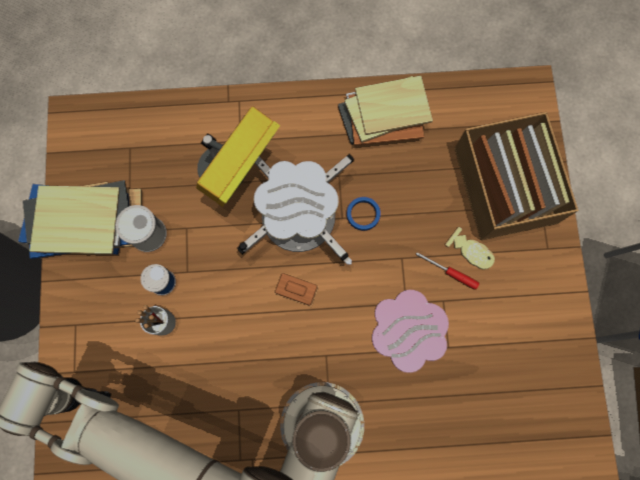

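View pics/side0.png

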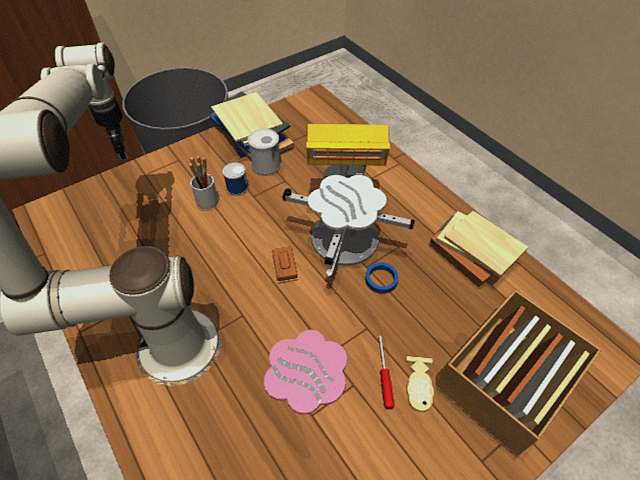

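The top view shows the white cloud at (297,203), the pink look-alike at (411,330) and the lamp at (238,155). Arm ends are near (243,247), (348,262) and (350,158). The side view shows the cloud at (347,202). Next is a close crop to pick out the index arm and pointer.

```bash
python3 - <<'E'
from h import *
a=load('top0')['image'][130:290,210:370,::-1]; b=load('side0')['image'][160:290,270:430,::-1]
a=cv2.resize(a,(560,560),interpolation=2)[:, :]; b=cv2.resize(b,None,fx=3.5,fy=3.5,interpolation=2)
a=cv2.resize(load('top0')['image'][130:280,220:370,::-1],(400,400),interpolation=2); b=cv2.resize(load('side0')['image'][160:310,275:425,::-1],(400,400),interpolation=2)
cv2.imwrite('pics/c1.png',np.hstack([a,b]))
c=load('top0'); print(atz(c,297,203,.18))
E
```

```text
[0.59267094 0.0273275  0.18      ]
```

View pics/c1.png

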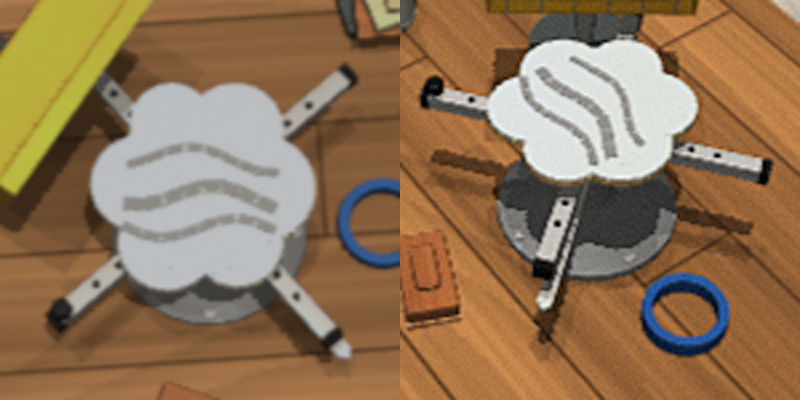

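In the crop, the knobbed index arm ends at about top-view (242,249). The pointer tip is at (348.6,261), almost below a bare arm ending at (345.6,258); another bare arm ends at (351,157), and the fourth is under the lamp.

Could be mistaken for the wanted parts:
- **Cloud:** white one at (297,203), which I choose, or the pink one at (411,330).
- **Index arm:** the knobbed one at (242,249), or the bare ones at (346,258) and (351,157).

The next step fits the axis, arm angle and pointer yaw.

```bash
cat >> h.py <<'E'
from scipy.optimize import minimize
def sat(c):
    h=cv2.cvtColor(cv2.GaussianBlur(c['image'],(3,3),0),cv2.COLOR_RGB2HSV).astype(float); return h[:,:,1]
def arms_score(c,cx,cy,th,S,r=np.arange(.135,.196,.005),z=.15,lamp=None):
    # score of low saturation on arms minus beside them; per-arm
    out=[]
    for k in range(4):
        a=th+k*np.pi/2; v=[]
        for rr in r:
            for o in(-.006,0,.006): 
                u,w=proj(c,(cx+rr*np.cos(a)-o*np.sin(a),cy+rr*np.sin(a)+o*np.cos(a),z)); v.append(S[int(round(w))%480,int(round(u))%640])
        b=[]
        for rr in r:
            for o in(-.022,.022):
                u,w=proj(c,(cx+rr*np.cos(a)-o*np.sin(a),cy+rr*np.sin(a)+o*np.cos(a),z)); b.append(S[int(round(w))%480,int(round(u))%640])
        out.append(np.mean(b)-np.mean(v))
    return np.array(out)
E
python3 - <<'E'
from h import *
t=load('top0'); s=load('side0')
from scipy.optimize import least_squares
# arm end caps (centre top outer end), pixel readings: index, B(at pointer), C
k=150/400
T={0:(220+58*k,130+316*k),1:(220+337*k,130+343*k),2:(220+350*k,130+73*k)}
S={0:(275+27*k,160+95*k),1:(275+142*k,160+270*k),2:(275+368*k,160+168*k)}
def res(p):
    r=[]
    for c,D in((t,T),(s,S)):
        for i,uv in D.items():
            a=p[2]+i*np.pi/2
            r+=list(np.array(proj(c,(p[0]+.203*np.cos(a),p[1]+.203*np.sin(a),p[3])))-uv)
    return r
o=least_squares(res,[.59,.03,2.4,.15]); print(o.x,np.degrees(o.x[2]),np.round(o.fun,1))
# two-view pointer tip (z 0.101)
pt=atz(t,220+344*k,130+352*k,.101); ps=atz(s,275+145*k,160+300*k,.101)
for p in(pt,ps): d=p[:2]-o.x[:2]; print(p,np.hypot(*d),np.degrees(np.arctan2(d[1],d[0]))%360)
SA,SS=sat(t),sat(s)
def f(p): return -np.sum([np.clip(arms_score(c,p[0],p[1],p[2],Q),-50,150)*w for c,Q,w in((t,SA,[1,1,1,0]),(s,SS,[1,1,1,0]))])
m=minimize(f,[o.x[0],o.x[1],o.x[2]],method='Nelder-Mead',options=dict(initial_simplex=[[o.x[0]+a,o.x[1]+b,o.x[2]+d] for a,b,d in((0,0,0),(.006,0,0),(0,.006,0),(0,0,.05))]))
print(m.x,np.degrees(m.x[2]),m.fun,arms_score(t,*m.x,SA),arms_score(s,*m.x,SS))
# lamp head front-top corners, cans
print('lamp',[atz(t,*uv,.305) for uv in((253,108),(279,127),(199,182),(222,203))])
E
```

```text
[0.6031636  0.02753064 2.22214871 0.14454817] 127.31974224895434 [-1.2  1.7 -0.4 -1.3  0.9 -0.2 -0.5 -0.7  0.4 -0.1  0.6  1.3]
[ 0.43595528 -0.10499483  0.101     ] 0.21335797117817565 218.39953689399397
[ 0.43899359 -0.1039157   0.101     ] 0.21030913728186407 218.68328187316794
[0.59690537 0.02963971 2.22528114] 127.49921782548225 -624.5 [115.17948718 128.64102564 113.          75.85897436] [124.93589744   6.16666667 136.57692308  49.71794872]
lamp [array([0.81782149, 0.12256467, 0.305     ]), array([0.76107147, 0.05832398, 0.305     ]), array([0.62749753, 0.26556727, 0.305     ]), array([0.56907447, 0.20963447, 0.305     ])]
```

```bash
python3 - <<'E'
from h import *
from scipy.optimize import least_squares
t=load('top0'); s=load('side0')
for c,(u,v) in((t,(297,203)),(s,(347,202))):
    h=cv2.cvtColor(c['image'],cv2.COLOR_RGB2HSV); m=((h[:,:,1]<45)&(h[:,:,2]>120)).astype(np.uint8)
    m=cv2.morphologyEx(m,cv2.MORPH_OPEN,np.ones((13,13))if c is t else np.ones((11,11))); n,l,st,ce=cv2.connectedComponentsWithStats(m)
    i=l[v-12 if c is t else v,u] or np.argmax(st[1:,4])+1
    k=max(range(1,n),key=lambda j:st[j,4]-5*np.hypot(*(ce[j]-[u,v])))
    hull=cv2.convexHull(np.argwhere(l==k)[:,::-1].astype(np.int32)).astype(np.float32)
    P=np.array([atz(c,*p[0],.187)[:2] for p in hull]).astype(np.float32)
    print(st[k],ce[k],'circle',cv2.minEnclosingCircle(P)); M=cv2.moments(P.reshape(-1,1,2)); print(M['m10']/M['m00'],M['m01']/M['m00'])
# continuous score
def samp(S,pts): 
    pts=np.array(pts,np.float32); return cv2.remap(S.astype(np.float32),pts[:,0].reshape(-1,1),pts[:,1].reshape(-1,1),1)
def score(p,c,S,arms):
    tot=0
    for k in arms:
        a=p[2]+k*np.pi/2; n=np.array([-np.sin(a),np.cos(a)]); d=np.array([np.cos(a),np.sin(a)])
        g=lambda o:samp(S,[proj(c,(*(np.array(p[:2])+r*d+o*n),.15)) for r in np.arange(.14,.176,.003)]).mean()
        tot+=g(.014)+g(-.014)-g(.007)-g(-.007)   # edges
    return -tot
a,b=sat(t),sat(s)
for arms in(([0,1,2],[0,2]),([0,1,2],[]),([],[0,2])):
    f=lambda p:score(p,t,a,arms[0])+score(p,s,b,arms[1])
    m=minimize(f,[.6,.03,2.222],method='Nelder-Mead',options=dict(initial_simplex=[[.6,.03,2.222],[.607,.03,2.222],[.6,.037,2.222],[.6,.03,2.26]])); print(m.x,m.fun,np.degrees(m.x[2]))
E
```

```text
[    0     0   640   246 67466] [337.71167699  68.7259212 ] circle ((0.9393169283866882, -0.06109334155917168), 0.9583814144134521)
0.854891430678368 -0.060903104296093497
[ 393  103  139  112 4661] [458.02338554 163.60459129] circle ((1.0224237442016602, -0.01409149169921875), 0.3126696050167084)
0.9977980658947867 -0.008211857832554903
[0.60154241 0.03135954 2.22566084] -744.2672729492188 127.52097289193945
[0.60129835 0.03117683 2.2263554 ] -540.1360473632812 127.5607679746952
[0.60063795 0.03374303 2.22626012] -210.2230682373047 127.55530919084977
```

```bash
r='{"linear":[0.5,-1,0],"yaw":0}'; python3 -m creep '[{"linear":[0.5,-1,0],"yaw":0},{"linear":[0.5,-1,0],"yaw":0},{"linear":[0.5,-1,0],"yaw":0},{"linear":[0.5,-1,0],"yaw":0},{"linear":[0.5,-1,0],"yaw":0},{"linear":[0.5,-1,0],"yaw":0},{"linear":[0.5,-1,0],"yaw":0}]' 1; python3 -m creep '[{"linear":[0.5,-1,0],"yaw":0},{"linear":[0.5,-1,0],"yaw":0},{"linear":[0.5,-1,0],"yaw":0},{"linear":[0.5,-1,0],"yaw":0},{"linear":[0.5,-1,0],"yaw":0},{"linear":[0.5,-1,0],"yaw":0},{"linear":[0.5,-1,0],"yaw":0},{"linear":[0.5,-1,0],"yaw":0}]'
```

```text
t: 0.8
tool_pos: [0.2842, 0.2569, 0.4044]
ee_rot: [0.118, 0.993, -0.0, 0.0]
force: [1.0, -0.5, -0.1]
finger_gap: 0.0001
grip_force: 0.0
t: 1.6
tool_pos: [0.4348, -0.0442, 0.4044]
ee_rot: [0.12, 0.993, -0.0, -0.0]
force: [-0.9, 1.1, -0.0]
finger_gap: -0.0001
grip_force: 0.0
```

```bash
python3 -m creep '[{"linear":[0,0,-0.12],"yaw":0},{"linear":[0,0,-0.25],"yaw":0},{"linear":[0,0,-0.37],"yaw":0},{"linear":[0,0,-0.37],"yaw":0}]'
cat >> h.py <<'E'
AX=np.array([.6013,.0315])
def samp(S,pts):
    pts=np.array(pts,np.float32); return cv2.remap(S.astype(np.float32),pts[:,0].reshape(-1,1),pts[:,1].reshape(-1,1),1)
def armang(c,arms_lo=None):
    """arm angle mod 90 deg from picture; best visible arms (skips lamp sector, weak arms)"""
    S=sat(c); r=np.arange(.14,.176,.003); best=[]
    A=np.radians(np.arange(0,360,.5)); sc=[]
    for a in A:
        n=np.array([-np.sin(a),np.cos(a)]); d=np.array([np.cos(a),np.sin(a)])
        g=lambda o:samp(S,[proj(c,(*(AX+q*d+o*n),.15)) for q in r]).mean()
        v=g(.014)+g(-.014)-g(.006)-g(-.006); sc.append(v)
    sc=np.clip(sc,0,200); sc[(A>0)&(A<np.radians(100))]*=0.3
    f=sc.reshape(4,180).sum(0); i=int(np.argmax(f)); w=[f[(i+j)%180] for j in(-1,0,1)]
    return ((i+.5*(w[0]-w[2])/(w[0]-2*w[1]+w[2]+1e-9))*.5)%90, sc.reshape(4,180)[:,i].round()
def look(tag=None):
    t0=arm.state()['t']; c=arm.camera('top'); a=armang(c); 
    if tag: cv2.imwrite(f'pics/{tag}.png',c['image'][:,:,::-1]); np.save(f'pics/{tag}.npy',c,allow_pickle=True)
    t1=arm.state()['t']; c=arm.camera('side'); b=armang(c); print(round(t0,3),a,round(t1,3),b)
    return t0,a[0],t1,b[0]
def arc(angs,r,c0,z=0):
    """shares for finger angles (deg) at radius r from commanded pose c0"""
    for a,q in zip(angs,np.broadcast_to(r,len(angs))):
        p=AX+q*np.array([np.cos(np.radians(a)),np.sin(np.radians(a))]); d=(p-c0)/.3; print(f'{{"linear":[{d[0]:.3f},{d[1]:.3f},{z}],"yaw":0}},',end=' ')
    print('end',p.round(4))
E
python3 - <<'E'
from h import *
print(armang(load('top0')),armang(load('side0'))); look()
# push: from contact, ramp: angle(t)
t=np.arange(1,17)*.1
th=204+np.degrees(np.where(t<1.3,.5*1.1*t**2,0.93+1.43*(t-1.3)))
print(th.round(1))
c0=np.array([.4340,-.0415]); arc(th[:8],.175,c0); 
E
```

```text
t: 2.0
tool_pos: [0.4311, -0.0393, 0.2887]
ee_rot: [0.117, 0.993, 0.002, -0.006]
force: [-0.7, 0.7, 0.2]
finger_gap: 0.0003
grip_force: 0.0
(np.float32(37.515682), array([ 46., 179., 194., 178.], dtype=float32)) (np.float32(37.46366), array([ 19., 108.,   0., 111.], dtype=float32))
2.0 (np.float32(37.50371), array([ 46., 178.,  11., 178.], dtype=float32)) 2.05 (np.float32(38.150875), array([ 13.,  11.,   0., 118.], dtype=float32))
[204.3 205.3 206.8 209.  211.9 215.3 219.4 224.2 229.5 235.5 242.1 249.4
 257.3 265.5 273.7 281.9]
{"linear":[0.026,0.003,0],"yaw":0}, {"linear":[0.030,-0.006,0],"yaw":0}, {"linear":[0.037,-0.020,0],"yaw":0}, {"linear":[0.048,-0.040,0],"yaw":0}, {"linear":[0.062,-0.065,0],"yaw":0}, {"linear":[0.082,-0.094,0],"yaw":0}, {"linear":[0.107,-0.127,0],"yaw":0}, {"linear":[0.139,-0.163,0],"yaw":0}, end [ 0.4758 -0.0904]
```

```bash
python3 - <<'E'
from h import *
t=np.arange(0,17)*.1
th=206+np.degrees(np.where(t<1.32,.5*1.1*t**2,0.958+1.45*(t-1.32))); print(th.round(1))
c0=np.array([.4340,-.0415]); arc(th[:8],.172,c0); 
c1=np.array([.43400+.122*.3,-.0415-.15*.3])
p=AX+.172*np.array([np.cos(np.radians(th[7])),np.sin(np.radians(th[7]))]); arc(th[8:16],.172,p)
E
```

```text
[206.  206.3 207.3 208.8 211.  213.9 217.3 221.4 226.2 231.5 237.5 244.1
 251.4 259.3 267.5 275.8 284.2]
{"linear":[0.042,-0.008,0],"yaw":0}, {"linear":[0.044,-0.011,0],"yaw":0}, {"linear":[0.048,-0.019,0],"yaw":0}, {"linear":[0.055,-0.033,0],"yaw":0}, {"linear":[0.066,-0.052,0],"yaw":0}, {"linear":[0.082,-0.076,0],"yaw":0}, {"linear":[0.102,-0.104,0],"yaw":0}, {"linear":[0.128,-0.136,0],"yaw":0}, end [ 0.4724 -0.0823]
{"linear":[0.033,-0.034,0],"yaw":0}, {"linear":[0.073,-0.069,0],"yaw":0}, {"linear":[0.122,-0.104,0],"yaw":0}, {"linear":[0.180,-0.136,0],"yaw":0}, {"linear":[0.247,-0.164,0],"yaw":0}, {"linear":[0.323,-0.184,0],"yaw":0}, {"linear":[0.405,-0.193,0],"yaw":0}, {"linear":[0.488,-0.191,0],"yaw":0}, end [ 0.6188 -0.1396]
```

```bash
python3 -m creep '[{"linear":[0.042,-0.008,0],"yaw":0},{"linear":[0.044,-0.011,0],"yaw":0},{"linear":[0.048,-0.019,0],"yaw":0},{"linear":[0.055,-0.033,0],"yaw":0},{"linear":[0.066,-0.052,0],"yaw":0},{"linear":[0.082,-0.076,0],"yaw":0},{"linear":[0.102,-0.104,0],"yaw":0},{"linear":[0.128,-0.136,0],"yaw":0}]'
python3 -m creep '[{"linear":[0.033,-0.034,0],"yaw":0},{"linear":[0.073,-0.069,0],"yaw":0},{"linear":[0.122,-0.104,0],"yaw":0},{"linear":[0.180,-0.136,0],"yaw":0},{"linear":[0.247,-0.164,0],"yaw":0},{"linear":[0.323,-0.184,0],"yaw":0},{"linear":[0.405,-0.193,0],"yaw":0},{"linear":[0.488,-0.191,0],"yaw":0}]'
python3 - <<'E'
from h import *
s=arm.state(); print(s['tool_pos'],s['force']); look()
E
```

```text
t: 2.9
tool_pos: [0.4726, -0.0824, 0.2936]
ee_rot: [0.117, 0.993, 0.0, -0.0]
force: [-0.1, 0.1, -0.0]
finger_gap: 0.0002
grip_force: 0.0
t: 3.7
tool_pos: [0.6199, -0.1403, 0.2932]
ee_rot: [0.118, 0.993, -0.0, -0.0]
force: [0.0, -1.1, 0.6]
finger_gap: 0.0
grip_force: 0.0
[ 0.61987059 -0.14029846  0.29322657] [ 0.02160684 -1.1108236   0.58628275]
3.7 (np.float32(12.3494625), array([ 53., 135.,   0.,   0.], dtype=float32)) 3.75 (np.float32(15.959473), array([  0., 110.,  67.,   0.], dtype=float32))
```

```bash
cat >> h.py <<'E'
def path(rows,c0,s=1):
    p0=np.array(c0); out=[]
    for a,r,z in rows:
        p=AX+r*np.array([np.cos(np.radians(a)),np.sin(np.radians(a))]); d=(np.append(p,z)-p0)/.3
        out.append('{"linear":[%.3f,%.3f,%.3f],"yaw":0}'%tuple(d))
    print('['+','.join(out)+']'); print('end',np.append(p,z).round(4))
E
python3 - <<'E'
from h import *
path([(274,.18,.338),(262,.178,.373),(246,.165,.373),(229,.158,.373),(212,.156,.373),(195,.158,.373),(178,.165,.373),(165,.172,.373)],[.6188,-.1391,.293])
E
```

```text
[{"linear":[-0.016,-0.030,0.150],"yaw":0},{"linear":[-0.141,-0.019,0.267],"yaw":0},{"linear":[-0.282,0.066,0.267],"yaw":0},{"linear":[-0.404,0.171,0.267],"yaw":0},{"linear":[-0.499,0.293,0.267],"yaw":0},{"linear":[-0.567,0.432,0.267],"yaw":0},{"linear":[-0.608,0.588,0.267],"yaw":0},{"linear":[-0.612,0.717,0.267],"yaw":0}]
end [0.4352 0.076  0.373 ]
```

```bash
python3 -m creep '[{"linear":[-0.016,-0.030,0.150],"yaw":0},{"linear":[-0.141,-0.019,0.267],"yaw":0},{"linear":[-0.282,0.066,0.267],"yaw":0},{"linear":[-0.404,0.171,0.267],"yaw":0},{"linear":[-0.499,0.293,0.267],"yaw":0},{"linear":[-0.567,0.432,0.267],"yaw":0},{"linear":[-0.608,0.588,0.267],"yaw":0},{"linear":[-0.612,0.717,0.267],"yaw":0}]'
python3 - <<'E'
from h import *
t=arm.state()['t']; c=arm.camera('top'); print(t,armang(c)); cv2.imwrite('pics/a1.png',c['image'][:,:,::-1])
E
```

```text
t: 4.6
tool_pos: [0.4333, 0.0775, 0.3736]
ee_rot: [0.117, 0.993, -0.0, -0.0]
force: [0.6, -0.5, -0.9]
finger_gap: 0.0002
grip_force: 0.0
4.6 (np.float32(87.63164), array([ 41.,   8., 134., 181.], dtype=float32))
```

```bash
python3 - <<'E'
from h import *
path([(172,.172,.330),(182,.172,.293),(192,.172,.293),(201.5,.172,.293),(210.5,.172,.293),(219.2,.172,.293),(227.7,.172,.293),(236.2,.172,.293)],[.4352,.076,.373])
E
```

```text
[{"linear":[-0.014,-0.069,-0.143],"yaw":0},{"linear":[-0.019,-0.168,-0.267],"yaw":0},{"linear":[-0.007,-0.268,-0.267],"yaw":0},{"linear":[0.020,-0.358,-0.267],"yaw":0},{"linear":[0.060,-0.439,-0.267],"yaw":0},{"linear":[0.109,-0.511,-0.267],"yaw":0},{"linear":[0.168,-0.572,-0.267],"yaw":0},{"linear":[0.235,-0.625,-0.267],"yaw":0}]
end [ 0.5056 -0.1114  0.293 ]
```

```bash
python3 -m creep '[{"linear":[-0.014,-0.069,-0.143],"yaw":0},{"linear":[-0.019,-0.168,-0.267],"yaw":0},{"linear":[-0.007,-0.268,-0.267],"yaw":0},{"linear":[0.020,-0.358,-0.267],"yaw":0},{"linear":[0.060,-0.439,-0.267],"yaw":0},{"linear":[0.109,-0.511,-0.267],"yaw":0},{"linear":[0.168,-0.572,-0.267],"yaw":0},{"linear":[0.235,-0.625,-0.267],"yaw":0}]'
python3 - <<'E'
from h import *
path([(244.7,.172,.293),(253.2,.172,.293),(261.7,.172,.293),(270.2,.172,.293),(272,.18,.338),(260,.178,.373),(244,.165,.373),(227,.158,.373)],[.5057,-.1115,.293])
E
```

```text
t: 5.45
tool_pos: [0.5057, -0.1131, 0.2934]
ee_rot: [0.118, 0.993, -0.0, -0.0]
force: [0.6, 0.1, 0.6]
finger_gap: -0.0001
grip_force: 0.0
[{"linear":[0.074,-0.042,0.000],"yaw":0},{"linear":[0.153,-0.072,0.000],"yaw":0},{"linear":[0.236,-0.091,0.000],"yaw":0},{"linear":[0.321,-0.097,0.000],"yaw":0},{"linear":[0.340,-0.123,0.150],"yaw":0},{"linear":[0.216,-0.108,0.267],"yaw":0},{"linear":[0.078,-0.018,0.267],"yaw":0},{"linear":[-0.041,0.091,0.267],"yaw":0}]
end [ 0.4935 -0.0841  0.373 ]
```

```bash
python3 -m creep '[{"linear":[0.074,-0.042,0.000],"yaw":0},{"linear":[0.153,-0.072,0.000],"yaw":0},{"linear":[0.236,-0.091,0.000],"yaw":0},{"linear":[0.321,-0.097,0.000],"yaw":0},{"linear":[0.340,-0.123,0.150],"yaw":0},{"linear":[0.216,-0.108,0.267],"yaw":0},{"linear":[0.078,-0.018,0.267],"yaw":0},{"linear":[-0.041,0.091,0.267],"yaw":0}]'
python3 - <<'E'
from h import *
t=arm.state()['t']; c=arm.camera('top'); print(t,armang(c)); cv2.imwrite('pics/a2.png',c['image'][:,:,::-1])
path([(213,.156,.373),(199,.158,.373),(186,.163,.373),(174,.168,.373)],[.4934,-.0842,.373])
E
```

```text
t: 6.25
tool_pos: [0.492, -0.085, 0.3749]
ee_rot: [0.118, 0.993, -0.001, 0.001]
force: [-0.8, 0.7, -0.1]
finger_gap: 0.0002
grip_force: 0.0
6.25 (np.float32(41.379417), array([ 33., 165.,  97., 159.], dtype=float32))
[{"linear":[-0.076,0.102,0.000],"yaw":0},{"linear":[-0.138,0.214,0.000],"yaw":0},{"linear":[-0.181,0.329,0.000],"yaw":0},{"linear":[-0.197,0.444,0.000],"yaw":0}]
end [0.4342 0.0491 0.373 ]
```

```bash
python3 -m creep '[{"linear":[-0.076,0.102,0],"yaw":0},{"linear":[-0.138,0.214,0],"yaw":0},{"linear":[-0.181,0.329,0],"yaw":0},{"linear":[-0.197,0.444,0],"yaw":0},{"linear":[-0.195,0.53,0],"yaw":0}]'
python3 - <<'E'
from h import *
t=arm.state()['t']; c=arm.camera('top'); print(t,armang(c)); cv2.imwrite('pics/a3.png',c['image'][:,:,::-1])
c0=[.4934-.195*.3,-.0842+.53*.3,.373]
p=np.array(c0[:2])-AX; print(np.hypot(*p),np.degrees(np.arctan2(p[1],p[0])))
path([(172,.172,.330),(182,.172,.293),(192,.172,.293),(201.5,.172,.293),(210.5,.172,.293),(219.2,.172,.293),(227.8,.172,.293),(236.4,.172,.293)],c0)
E
```

```text
t: 6.8
tool_pos: [0.4339, 0.0761, 0.3736]
ee_rot: [0.117, 0.993, 0.0, -0.0]
force: [0.5, -0.1, -0.3]
finger_gap: -0.0002
grip_force: 0.0
6.8 (np.float32(87.30718), array([ 41.,   4., 130., 176.], dtype=float32))
0.17194141444108216 165.41417358438457
[{"linear":[-0.013,-0.065,-0.143],"yaw":0},{"linear":[-0.018,-0.164,-0.267],"yaw":0},{"linear":[-0.006,-0.264,-0.267],"yaw":0},{"linear":[0.021,-0.354,-0.267],"yaw":0},{"linear":[0.061,-0.435,-0.267],"yaw":0},{"linear":[0.110,-0.507,-0.267],"yaw":0},{"linear":[0.170,-0.569,-0.267],"yaw":0},{"linear":[0.237,-0.622,-0.267],"yaw":0}]
end [ 0.5061 -0.1118  0.293 ]
```

```bash
python3 -m creep '[{"linear":[-0.013,-0.065,-0.143],"yaw":0},{"linear":[-0.018,-0.164,-0.267],"yaw":0},{"linear":[-0.006,-0.264,-0.267],"yaw":0},{"linear":[0.021,-0.354,-0.267],"yaw":0},{"linear":[0.061,-0.435,-0.267],"yaw":0},{"linear":[0.110,-0.507,-0.267],"yaw":0},{"linear":[0.170,-0.569,-0.267],"yaw":0},{"linear":[0.235,-0.622,-0.267],"yaw":0}]'
python3 -m creep '[{"linear":[0.074,-0.042,0.000],"yaw":0},{"linear":[0.153,-0.072,0.000],"yaw":0},{"linear":[0.236,-0.091,0.000],"yaw":0},{"linear":[0.321,-0.097,0.000],"yaw":0},{"linear":[0.340,-0.123,0.150],"yaw":0},{"linear":[0.216,-0.108,0.267],"yaw":0},{"linear":[0.078,-0.018,0.267],"yaw":0},{"linear":[-0.041,0.091,0.267],"yaw":0}]'
python3 - <<'E'
from h import *
t=arm.state()['t']; c=arm.camera('top'); print(t,armang(c)); cv2.imwrite('pics/a4.png',c['image'][:,:,::-1])
E
```

```text
t: 7.65
tool_pos: [0.5055, -0.1136, 0.2933]
ee_rot: [0.118, 0.993, -0.0, -0.0]
force: [-0.5, -0.4, 0.6]
finger_gap: -0.0001
grip_force: 0.0
t: 8.45
tool_pos: [0.4919, -0.0855, 0.3748]
ee_rot: [0.118, 0.993, -0.001, 0.001]
force: [0.1, 0.9, -0.4]
finger_gap: -0.0004
grip_force: 0.0
8.45 (np.float32(42.09463), array([ 36., 167.,  88., 162.], dtype=float32))
```

```bash
python3 -m creep '[{"linear":[-0.076,0.102,0],"yaw":0},{"linear":[-0.138,0.214,0],"yaw":0},{"linear":[-0.181,0.329,0],"yaw":0},{"linear":[-0.197,0.444,0],"yaw":0},{"linear":[-0.194,0.53,0],"yaw":0}]'
python3 - <<'E'
from h import *
t=arm.state()['t']; c=arm.camera('top'); print(t,armang(c)); cv2.imwrite('pics/a5.png',c['image'][:,:,::-1])
E
cat pics/../h.py >/dev/null
```

```text
t: 9.0
tool_pos: [0.4341, 0.0757, 0.3736]
ee_rot: [0.117, 0.993, -0.0, -0.0]
force: [1.1, -0.7, -0.3]
finger_gap: 0.0001
grip_force: 0.0
9.0 (np.float32(89.38966), array([ 40.,  49., 126., 168.], dtype=float32))
```

View pics/a5.png

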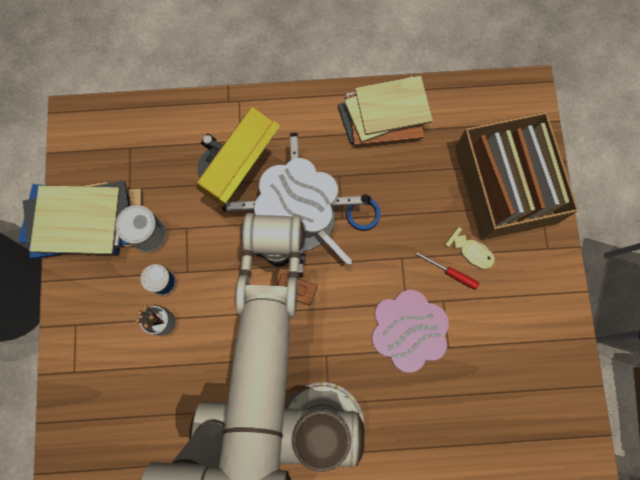

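The rotor is turning well at about 1.5 rad/s, with the knob at (365,200) and the cloud centred. The arm is a little ahead, so I'll skip this one and push the next bare arm.

```bash
python3 -m creep '[{"linear":[0,0,0],"yaw":0},{"linear":[0,0,0],"yaw":0},{"linear":[0,0,0],"yaw":0},{"linear":[0,0,0],"yaw":0},{"linear":[0,0,0],"yaw":0},{"linear":[0,0,0],"yaw":0},{"linear":[0,0,0],"yaw":0},{"linear":[0,0,0],"yaw":0}]'
python3 -m creep '[{"linear":[0,0,0],"yaw":0}]'
python3 - <<'E'
from h import *
t=arm.state()['t']; c=arm.camera('top'); print(t,armang(c))
E
```

```text
t: 9.85
tool_pos: [0.4347, 0.0747, 0.3738]
ee_rot: [0.117, 0.993, 0.0, 0.0]
force: [-0.4, 0.1, 0.2]
finger_gap: 0.0
grip_force: 0.0
t: 9.95
tool_pos: [0.4347, 0.0747, 0.3738]
ee_rot: [0.117, 0.993, 0.0, -0.0]
force: [-0.1, 0.4, -0.4]
finger_gap: 0.0002
grip_force: 0.0
9.95 (np.float32(75.47878), array([ 43.,  22., 120., 180.], dtype=float32))
```

```bash
python3 - <<'E'
from h import *
c0=[.4931-.194*.3,-.0845+.53*.3,.373]
path([(166,.172,.36),(172,.172,.325),(180,.172,.293),(189,.172,.293),(197.3,.172,.293),(205.5,.172,.293),(213.6,.172,.293),(221.7,.172,.293)],c0)
p=AX+.172*np.array([np.cos(np.radians(221.7)),np.sin(np.radians(221.7))])
path([(229.8,.172,.293),(237.9,.172,.293),(246,.172,.293),(254.1,.172,.293),(262.2,.172,.293),(264,.18,.338),(253,.178,.373),(237,.165,.373)],[*p,.293])
E
```

```text
[{"linear":[-0.002,-0.005,-0.043],"yaw":0},{"linear":[-0.013,-0.064,-0.160],"yaw":0},{"linear":[-0.019,-0.143,-0.267],"yaw":0},{"linear":[-0.012,-0.233,-0.267],"yaw":0},{"linear":[0.007,-0.314,-0.267],"yaw":0},{"linear":[0.037,-0.390,-0.267],"yaw":0},{"linear":[0.077,-0.461,-0.267],"yaw":0},{"linear":[0.127,-0.525,-0.267],"yaw":0}]
end [ 0.4729 -0.0829  0.293 ]
[{"linear":[0.058,-0.057,0.000],"yaw":0},{"linear":[0.123,-0.104,0.000],"yaw":0},{"linear":[0.195,-0.142,0.000],"yaw":0},{"linear":[0.271,-0.170,0.000],"yaw":0},{"linear":[0.350,-0.187,0.000],"yaw":0},{"linear":[0.365,-0.215,0.150],"yaw":0},{"linear":[0.255,-0.186,0.267],"yaw":0},{"linear":[0.129,-0.080,0.267],"yaw":0}]
end [ 0.5114 -0.1069  0.373 ]
```

```bash
python3 -m creep '[{"linear":[-0.002,-0.005,-0.043],"yaw":0},{"linear":[-0.013,-0.064,-0.160],"yaw":0},{"linear":[-0.019,-0.143,-0.267],"yaw":0},{"linear":[-0.012,-0.233,-0.267],"yaw":0},{"linear":[0.007,-0.314,-0.267],"yaw":0},{"linear":[0.037,-0.390,-0.267],"yaw":0},{"linear":[0.077,-0.461,-0.267],"yaw":0},{"linear":[0.127,-0.525,-0.267],"yaw":0}]'
python3 -m creep '[{"linear":[0.058,-0.057,0.000],"yaw":0},{"linear":[0.123,-0.104,0.000],"yaw":0},{"linear":[0.195,-0.142,0.000],"yaw":0},{"linear":[0.271,-0.170,0.000],"yaw":0},{"linear":[0.350,-0.187,0.000],"yaw":0},{"linear":[0.365,-0.215,0.150],"yaw":0},{"linear":[0.255,-0.186,0.267],"yaw":0},{"linear":[0.129,-0.080,0.267],"yaw":0}]'
python3 - <<'E'
from h import *
t=arm.state()['t']; c=arm.camera('top'); print(t,armang(c))
path([(222,.158,.373),(206,.156,.373),(190,.16,.373),(176,.168,.373),(165.4,.172,.373)],[.5114,-.1069,.373])
E
```

```text
t: 10.8
tool_pos: [0.4726, -0.0838, 0.2926]
ee_rot: [0.117, 0.993, 0.0, -0.001]
force: [0.8, 0.5, -0.2]
finger_gap: 0.0001
grip_force: 0.0
t: 11.6
tool_pos: [0.5129, -0.1091, 0.3784]
ee_rot: [0.118, 0.993, -0.002, 0.005]
force: [-0.2, 0.7, 0.8]
finger_gap: -0.0001
grip_force: 0.0
11.6 (np.float32(22.872189), array([ 52., 159.,   0.,   2.], dtype=float32))
[{"linear":[-0.092,0.109,0.000],"yaw":0},{"linear":[-0.168,0.233,0.000],"yaw":0},{"linear":[-0.226,0.369,0.000],"yaw":0},{"linear":[-0.259,0.500,0.000],"yaw":0},{"linear":[-0.255,0.606,0.000],"yaw":0}]
end [0.4349 0.0749 0.373 ]
```

Eight seconds in the band are covered: 10 to 15 rpm from about t=3.4, and it will coast above 10 rpm past t=13. I'll let it coast down while I move above the far-right side, open the gripper and align it to an arm.

```bash
python3 - <<'E'
from h import *
path([(250,.178,.385),(264,.18,.393),(278,.178,.393),(285,.175,.393)],[.5114,-.1069,.373])
E
python3 -m creep '[{"linear":[0.08,-0.15,0.04],"yaw":-0.2},{"linear":[0.2,-0.18,0.067],"yaw":-0.4},{"linear":[0.33,-0.15,0.067],"yaw":-0.6},{"linear":[0.42,-0.12,0.067],"yaw":-0.8},{"linear":[0.45,-0.10,0.067],"yaw":-1},{"linear":[0.45,-0.10,0.067],"yaw":-1},{"linear":[0.45,-0.10,0.067],"yaw":-1},{"linear":[0.45,-0.10,0.067],"yaw":-1}]' 0
python3 -m creep '[{"linear":[0,0,0],"yaw":-0.23},{"linear":[0,0,0],"yaw":-0.23},{"linear":[0,0,0],"yaw":-0.23},{"linear":[0,0,0],"yaw":-0.23},{"linear":[0,0,0],"yaw":-0.23},{"linear":[0,0,0],"yaw":-0.23},{"linear":[0,0,0],"yaw":-0.23},{"linear":[0,0,0],"yaw":-0.23}]'
python3 - <<'E'
from h import *
t=arm.state()['t']; c=grab('top','a6'); print(t,armang(c))
E
```

```text
[{"linear":[0.097,-0.096,0.040],"yaw":0},{"linear":[0.237,-0.135,0.067],"yaw":0},{"linear":[0.382,-0.126,0.067],"yaw":0},{"linear":[0.451,-0.102,0.067],"yaw":0}]
end [ 0.6466 -0.1375  0.393 ]
t: 12.45
tool_pos: [0.6459, -0.1371, 0.3933]
ee_rot: [0.37, 0.929, -0.0, -0.001]
force: [0.4, 0.6, -0.3]
finger_gap: 0.0854
grip_force: 0.0
t: 13.25
tool_pos: [0.6465, -0.1368, 0.3939]
ee_rot: [0.425, 0.905, -0.0, -0.0]
force: [-0.1, -0.5, -0.4]
finger_gap: 0.0855
grip_force: 0.0
13.25 (np.float32(61.133564), array([ 32., 186.,   0., 151.], dtype=float32))
```

```bash
cat > w.py <<'E'
from h import *
t=arm.state()['t']; c=arm.camera('top'); print(round(t,2),armang(c))
E
Z='[{"linear":[0,0,0],"yaw":0},{"linear":[0,0,0],"yaw":0},{"linear":[0,0,0],"yaw":0},{"linear":[0,0,0],"yaw":0},{"linear":[0,0,0],"yaw":0},{"linear":[0,0,0],"yaw":0},{"linear":[0,0,0],"yaw":0},{"linear":[0,0,0],"yaw":0}]' >/dev/null
python3 -m creep '[{"linear":[0,0,0],"yaw":0},{"linear":[0,0,0],"yaw":0},{"linear":[0,0,0],"yaw":0},{"linear":[0,0,0],"yaw":0},{"linear":[0,0,0],"yaw":0},{"linear":[0,0,0],"yaw":0},{"linear":[0,0,0],"yaw":0},{"linear":[0,0,0],"yaw":0}]' >/dev/null; python3 w.py
python3 -m creep '[{"linear":[0,0,0],"yaw":0},{"linear":[0,0,0],"yaw":0},{"linear":[0,0,0],"yaw":0},{"linear":[0,0,0],"yaw":0},{"linear":[0,0,0],"yaw":0},{"linear":[0,0,0],"yaw":0},{"linear":[0,0,0],"yaw":0},{"linear":[0,0,0],"yaw":0}]' >/dev/null; python3 w.py
python3 -m creep '[{"linear":[0,0,0],"yaw":0},{"linear":[0,0,0],"yaw":0},{"linear":[0,0,0],"yaw":0},{"linear":[0,0,0],"yaw":0},{"linear":[0,0,0],"yaw":0},{"linear":[0,0,0],"yaw":0},{"linear":[0,0,0],"yaw":0},{"linear":[0,0,0],"yaw":0}]' >/dev/null; python3 w.py
python3 -m creep '[{"linear":[0,0,0],"yaw":0},{"linear":[0,0,0],"yaw":0},{"linear":[0,0,0],"yaw":0},{"linear":[0,0,0],"yaw":0},{"linear":[0,0,0],"yaw":0},{"linear":[0,0,0],"yaw":0},{"linear":[0,0,0],"yaw":0},{"linear":[0,0,0],"yaw":0}]' >/dev/null; python3 w.py
python3 -m creep '[{"linear":[0,0,0],"yaw":0},{"linear":[0,0,0],"yaw":0},{"linear":[0,0,0],"yaw":0},{"linear":[0,0,0],"yaw":0},{"linear":[0,0,0],"yaw":0},{"linear":[0,0,0],"yaw":0},{"linear":[0,0,0],"yaw":0},{"linear":[0,0,0],"yaw":0}]' >/dev/null; python3 w.py
python3 -m creep '[{"linear":[0,0,0],"yaw":0},{"linear":[0,0,0],"yaw":0},{"linear":[0,0,0],"yaw":0},{"linear":[0,0,0],"yaw":0},{"linear":[0,0,0],"yaw":0},{"linear":[0,0,0],"yaw":0},{"linear":[0,0,0],"yaw":0},{"linear":[0,0,0],"yaw":0}]' >/dev/null; python3 w.py
```

```text
14.1 (np.float32(30.480667), array([ 49., 168.,   1.,  56.], dtype=float32))
14.95 (np.float32(85.003075), array([ 43.,  56.,   0., 181.], dtype=float32))
15.8 (np.float32(45.8236), array([ 35., 184.,   0.,  69.], dtype=float32))
16.65 (np.float32(2.6270127), array([56., 44.,  0.,  1.], dtype=float32))
17.5 (np.float32(45.13892), array([ 38., 181.,   1.,  74.], dtype=float32))
18.35 (np.float32(83.84232), array([ 44.,  75.,   0., 189.], dtype=float32))
```

```bash
python3 - <<'E'
from h import *
path([(285,.172,.36),(283.5,.172,.34),(284,.172,.315),(286,.172,.288),(290,.172,.288),(293.5,.172,.288),(297,.172,.288),(300.3,.172,.288)],[.6464,-.1369,.393])
p=AX+.172*np.array([np.cos(np.radians(300.3)),np.sin(np.radians(300.3))])
path([(a,.172,.288) for a in(303.8,306.6,308.7,310,310.7,311,311,311)],[*p,.288])
E
```

```text
[{"linear":[-0.002,0.008,-0.110],"yaw":0},{"linear":[-0.016,0.004,-0.177],"yaw":0},{"linear":[-0.012,0.005,-0.260],"yaw":0},{"linear":[0.008,0.010,-0.350],"yaw":0},{"linear":[0.046,0.023,-0.350],"yaw":0},{"linear":[0.078,0.036,-0.350],"yaw":0},{"linear":[0.110,0.050,-0.350],"yaw":0},{"linear":[0.139,0.066,-0.350],"yaw":0}]
end [ 0.6881 -0.117   0.288 ]
[{"linear":[0.030,0.019,0.000],"yaw":0},{"linear":[0.053,0.035,0.000],"yaw":0},{"linear":[0.069,0.048,0.000],"yaw":0},{"linear":[0.079,0.056,0.000],"yaw":0},{"linear":[0.085,0.060,0.000],"yaw":0},{"linear":[0.087,0.062,0.000],"yaw":0},{"linear":[0.087,0.062,0.000],"yaw":0},{"linear":[0.087,0.062,0.000],"yaw":0}]
end [ 0.7141 -0.0983  0.288 ]
```

```bash
python3 -m creep '[{"linear":[-0.002,0.008,-0.110],"yaw":0},{"linear":[-0.016,0.004,-0.177],"yaw":0},{"linear":[-0.012,0.005,-0.260],"yaw":0},{"linear":[0.008,0.010,-0.350],"yaw":0},{"linear":[0.046,0.023,-0.350],"yaw":0},{"linear":[0.078,0.036,-0.350],"yaw":0},{"linear":[0.110,0.050,-0.350],"yaw":0},{"linear":[0.139,0.066,-0.350],"yaw":0}]'
python3 -m creep '[{"linear":[0.030,0.019,0.000],"yaw":0},{"linear":[0.053,0.035,0.000],"yaw":0},{"linear":[0.069,0.048,0.000],"yaw":0},{"linear":[0.079,0.056,0.000],"yaw":0},{"linear":[0.085,0.060,0.000],"yaw":0},{"linear":[0.087,0.062,0.000],"yaw":0},{"linear":[0.087,0.062,0.000],"yaw":0},{"linear":[0.087,0.062,0.000],"yaw":0}]' 0.65
python3 - <<'E'
from h import *
t=arm.state()['t']; c=grab('top','b1'); print(t,armang(c)); c=grab('side','b1s'); print(armang(c))
E
```

```text
t: 19.2
tool_pos: [0.6893, -0.1168, 0.2901]
ee_rot: [0.425, 0.905, 0.0, 0.001]
force: [-0.1, -1.0, 0.6]
finger_gap: 0.0854
grip_force: 0.0
t: 20.0
tool_pos: [0.7141, -0.0986, 0.2888]
ee_rot: [0.426, 0.905, -0.0, -0.0]
force: [0.0, 0.0, -0.4]
finger_gap: 0.0299
grip_force: 0.0
20.0 (np.float32(41.561516), array([ 38., 179.,  87.,   4.], dtype=float32))
(np.float32(41.197735), array([  2., 114.,   0.,  55.], dtype=float32))
```

Arm B is held loosely between the pads at about 311.4°. Next I'll measure the pointer direction in pictures where no arm covers it.

```bash
python3 - <<'E'
from h import *
img=cv2.imread('pics/a5.png')[:,:,::-1].copy()
def ptr(c,rs,z=.101):
    S=sat(c); A=np.arange(212,228,.1); f=[]
    for a in np.radians(A):
        n=np.array([-np.sin(a),np.cos(a)]); d=np.array([np.cos(a),np.sin(a)])
        g=lambda o:samp(S,[proj(c,(*(AX+q*d+o*n),z)) for q in rs]).mean()
        f.append(g(.012)+g(-.012)-g(.005)-g(-.005))
    return A[np.argmax(f)],max(f)
t=load('top0'); c=dict(t); c['image']=img; print('a5',ptr(c,np.arange(.15,.215,.003)))
c['image']=cv2.imread('pics/a3.png')[:,:,::-1].copy(); print('a3',ptr(c,np.arange(.15,.215,.003)))
print('a6',ptr(load('a6'),np.arange(.15,.215,.003)))
print('side0 tip',ptr(load('side0'),np.arange(.2,.222,.003)))
a=cv2.resize(load('b1')['image'][190:290,280:380,::-1],(400,400),interpolation=2); b=cv2.resize(load('b1s')['image'][190:290,280:380,::-1],(400,400),interpolation=2)
cv2.imwrite('pics/c2.png',np.hstack([a,b]))
E
```

```text
a5 (np.float64(219.49999999999957), np.float32(204.47124))
a3 (np.float64(219.49999999999957), np.float32(204.20522))
a6 (np.float64(219.89999999999955), np.float32(34.81485))
side0 tip (np.float64(219.69999999999956), np.float32(240.05676))
```

View pics/c2.png

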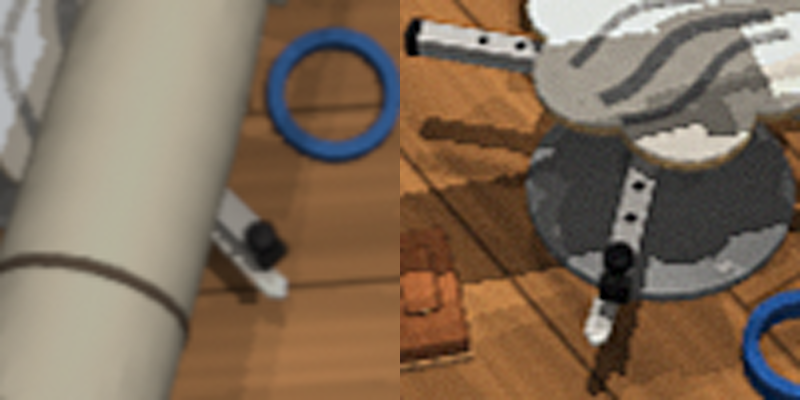

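The crop shows the knobbed arm about 1.8° past the pointer, with the knob at crop (263,245) and the pointer tip at (278,290). I'll narrow the pads and ease it back.

```bash
python3 -m creep '[{"linear":[0,0,0],"yaw":0},{"linear":[0,0,0],"yaw":0},{"linear":[-0.003,-0.002,0],"yaw":0},{"linear":[-0.006,-0.005,0],"yaw":0},{"linear":[-0.009,-0.007,0],"yaw":0},{"linear":[-0.011,-0.009,0],"yaw":0},{"linear":[-0.011,-0.009,0],"yaw":0},{"linear":[-0.011,-0.009,0],"yaw":0}]' 0.75
python3 - <<'E'
from h import *
t=arm.state()['t']; c=grab('top','b2'); print(t,armang(c)); c=grab('side','b2s'); print(armang(c))
E
```

```text
t: 20.9
tool_pos: [0.711, -0.1011, 0.2889]
ee_rot: [0.425, 0.905, 0.0, -0.0]
force: [0.2, 0.1, 0.7]
finger_gap: 0.0214
grip_force: 0.0
20.9 (np.float32(39.01285), array([ 41., 179.,  81.,   4.], dtype=float32))
(np.float32(38.44889), array([  9., 115.,   0.,  67.], dtype=float32))
```

```bash
python3 -m creep '[{"linear":[0.002,0.002,0],"yaw":0},{"linear":[0.004,0.003,0],"yaw":0},{"linear":[0.004,0.003,0],"yaw":0},{"linear":[0.004,0.003,0],"yaw":0},{"linear":[0.004,0.003,0],"yaw":0},{"linear":[0.004,0.003,0],"yaw":0}]' 0.75
python3 -m creep '[{"linear":[0,0,0],"yaw":0},{"linear":[0,0,0],"yaw":0},{"linear":[0,0,0],"yaw":0},{"linear":[0,0,0],"yaw":0},{"linear":[0,0,0],"yaw":0},{"linear":[0,0,0],"yaw":0},{"linear":[0,0,0],"yaw":0},{"linear":[0,0,0],"yaw":0}]' 0
python3 - <<'E'
from h import *
t=arm.state()['t']; c=grab('top','b3'); print(t,armang(c)); c=grab('side','b3s'); print(armang(c))
E
```

```text
t: 21.6
tool_pos: [0.7122, -0.1002, 0.2889]
ee_rot: [0.425, 0.905, -0.0, 0.0]
force: [0.3, -0.4, -0.7]
finger_gap: 0.0213
grip_force: 0.0
t: 22.4
tool_pos: [0.7122, -0.1002, 0.2889]
ee_rot: [0.425, 0.905, -0.0, 0.0]
force: [-0.2, 0.5, 0.7]
finger_gap: 0.0855
grip_force: 0.0
22.4 (np.float32(39.477024), array([ 40., 179.,  83.,   4.], dtype=float32))
(np.float32(39.004326), array([  6., 115.,   0.,  57.], dtype=float32))
```

Now I'll lift straight up, move well away to the right and near side, then check.

```bash
python3 -m creep '[{"linear":[0,0,0.1],"yaw":0},{"linear":[0,0,0.22],"yaw":0},{"linear":[0,0,0.35],"yaw":0},{"linear":[0,0,0.45],"yaw":0},{"linear":[-0.05,-0.15,0.45],"yaw":0},{"linear":[-0.08,-0.3,0.45],"yaw":0},{"linear":[-0.1,-0.45,0.45],"yaw":0},{"linear":[-0.1,-0.6,0.45],"yaw":0}]'
python3 -m creep '[{"linear":[-0.1,-0.13,0],"yaw":0},{"linear":[-0.2,-0.26,0],"yaw":0},{"linear":[-0.3,-0.38,0],"yaw":0},{"linear":[-0.3,-0.38,0],"yaw":0},{"linear":[-0.3,-0.38,0],"yaw":0},{"linear":[-0.3,-0.38,0],"yaw":0}]'
python3 - <<'E'
from h import *
t=arm.state()['t']; c=grab('top','b4'); print(t,armang(c)); d=grab('side','b4s'); print(armang(d))
a=cv2.resize(c['image'][130:280,220:370,::-1],(400,400),interpolation=2); b=cv2.resize(d['image'][160:310,275:425,::-1],(400,400),interpolation=2)
cv2.imwrite('pics/c3.png',np.hstack([a,b]))
E
```

```text
t: 23.3
tool_pos: [0.6815, -0.2818, 0.4244]
ee_rot: [0.425, 0.905, -0.0, 0.0]
force: [0.5, -0.4, 0.4]
finger_gap: 0.0853
grip_force: 0.0
t: 23.9
tool_pos: [0.5928, -0.3934, 0.4239]
ee_rot: [0.425, 0.905, 0.0, 0.0]
force: [0.0, 0.5, 0.9]
finger_gap: 0.0855
grip_force: 0.0
23.9 (np.float32(39.2235), array([ 45., 179., 127., 176.], dtype=float32))
(np.float32(38.90803), array([  0., 113.,   0.,  12.], dtype=float32))
```

View pics/c3.png

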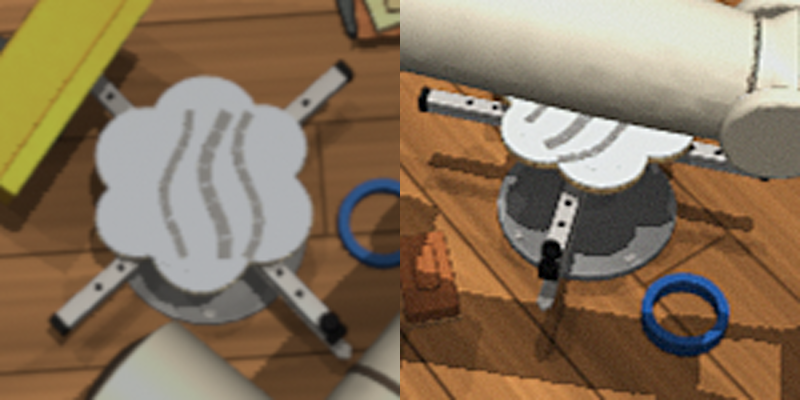

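The knobbed index arm lies over the pointer to within about half a degree, with the knob at crop (332,328) and the pointer tip at (343,350). The cloud is centred. I'll confirm it is at rest, then hand in.

```bash
python3 -m creep '[{"linear":[0,0,0],"yaw":0},{"linear":[0,0,0],"yaw":0},{"linear":[0,0,0],"yaw":0},{"linear":[0,0,0],"yaw":0},{"linear":[0,0,0],"yaw":0},{"linear":[0,0,0],"yaw":0},{"linear":[0,0,0],"yaw":0},{"linear":[0,0,0],"yaw":0}]' >/dev/null; python3 w.py; python3 -c "
from workcell import arm; print(arm.finish_job())"
```

```text
24.8 (np.float32(39.219387), array([ 44., 178., 127., 176.], dtype=float32))
the job is handed in; nothing more can be done
None
```

I spun the turntable counter-clockwise at an estimated 12–14 turns a minute for about 10 s, and stopped it with the index arm within about 0.5° of the pointer. It was at rest with the hand off and the cloud centred, and I handed the job in at 24.8 s.

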